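Clear the lab bench after measuring

ROBOT

A 6-joint arm with a two-finger parallel gripper is mounted at the origin on the work surface. World frame = base frame: x ahead of the robot, y to its left, z up, the work surface at z = 0. Lengths are in m, angles in rad, forces in N, time in s.
With the tool pointing down it reaches from about 0.35 to 0.975 m from the base axis. Payload 4.9 kg.
Tool frame: the origin (TCP) lies at the very end of the fingers, on their centre line; the grasp point (between the pads) lies 19 mm behind it; z points along the fingers, y is the line along which they close (so a half turn about z gives the same grasp; the last joint's range is limited). The gripper opens to 85 mm and grips with 20 to 120 N. Pads are 22 mm wide; open, the fingers measure 114 mm over their backs; the gripper's body (76 mm by 85 mm) begins 54 mm behind the grasp point. The pads swing forward as they close: fully open they stand 13 mm farther back than shut.
Start: joints at [-1.272, 0.053, 1.613, -0, 1.476, -0.119], TCP at [0.254, -0.571, 0.231] pointing down, gripper open.
Joint ranges: [-3.01, 3.01], [-1.01, 2.22], [0.06, 2.58], [-1.02, 4.17], [0.09, 2.62], [-3.14, 3.14]. Speed limits (rad/s): [2.57, 2.57, 3.14, 3.14, 3.14, 3.14].

INTERFACE

Orientations are given as a rotation vector (axis times angle).
In Python, from station import ctrl, imaging gives the robot as it stands.
- The arm moves only by the tool play_rows, never from a script. Its argument "series" is a list of rows, each a list of 3 entries, a list of its own where there are three numbers: the opening, from 0 (shut) to 1 (fully open), then the shift along the tool's x, y, z each as a share of 0.05 m, from -1 to 1, then the turn, a rotation vector about the tool's x, y, z each as a share of 8 degrees, from -1 to 1. In form: [[grip, [dx, dy, dz], [ax, ay, az]], ...]. A call has 1 to 8 rows; each row shifts and turns the commanded pose from where the row before left it, along the tool's axes as they then stand; what a row does not reach is not made up. A row lasts 1/8 s, in which the tool goes at most 62.5 mm and 10.7 degrees, less where a joint would pass 70% of its speed; a pose out of reach is approached as far as the arm can. A call with a number of a shift or a turn outside -1 to 1 is refused whole. A call with a gripper value outside its range is refused whole. The fingers move at their own pace and stop on an object; "force" is the grip in N (left out, the last holds). Time passes only in rows, so rows that do not move let the fingers close. It gives the time, the measured TCP pose, the force, the opening and the grip force at its end, in the units of the state.
- ctrl.get_obs(): the state, without advancing time (a new reading comes with each control period).
- imaging.get_image(name): name is "side" or "top"; returns a dict with "color" (384x512x3 uint8, blue, green, red), "fx", "fy", "cx", "cy" (pixels), "D" ([k1, k2, p1, p2, k3] as OpenCV has them; the pictures are not rectified), "extrinsics" (4x4, takes a point from world to camera coordinates). Camera axes: x right, y down, z forward; pixel columns grow to the right and rows downward; lengths in m; the calibration is good to about 2 mm. A picture is of the moment at which its call begins. There is no depth.
- ctrl.finish_job(): hands the job in; it is judged then, once.
The state is a dict: "t": time; "q": joint angles; "dq": joint speeds; "effort": joint torques, N m; "tool_pos": TCP position; "tool_rot": TCP orientation; "contact_force": force on the tool from outside, world axes, zero at the start; "wrist_torque": the same for the moment, N m; "opening": finger opening in m; "grip_force": force on a finger pad.
Only numpy, scipy, OpenCV 4.12 (cv2) and the standard library are available. Lean on these libraries where they do the work, as an engineer would, in place of code of your own. Each camera call takes 0.05 s, during which the arm holds its last target. There are 200 camera calls.

TASK

Clear the bench after the measuring session: lay the two bone specimens (the long bone and the vertebra) side by side flat in the white tray, stand both sample jars upright in the blue bin, and lay the marker pen flat in the yellow tray. Set every piece down gently on the tray's floor instead of dropping it, and leave the glass beaker standing where it is.

Things in the scene. Friction and masses are not known exactly. Their poses are not given: they have to be found in the camera images.
- long_bone_mid (a point): Ivory-coloured small long bone specimen lying flat, about 102 mm long along its x axis, with two round knobs at each end (22 mm high, 40 mm wide at most along y) and a straight round shaft 14 mm in diameter between them, about 55 mm of it clear. This point is the middle of the shaft, 11 mm above the underside; z is up.
- vertebra_mid (a point): Ivory-coloured vertebra specimen lying flat: a block 36 mm long (x) by 28 mm wide (y) by 26 mm high, and beyond its +x end two low side wings (56 mm across along y, at x = +16 to +28 mm, up to 14 mm high) and a thin spine in the middle that slopes up and back to x = +48 mm and 41 mm above the underside. This point is the centre of the block, 13 mm above the underside; z is up. The 28 mm width is free to grasp at this point.
- white_jar_mid (a point): Small round amber glass sample jar with a white screw lid, standing upright, 38 mm in diameter at its widest and 60 mm high: straight glass sides up to 42 mm, then the lid, 35 mm in diameter and 15 mm high. This point is its centre, 30 mm above its underside; z is its own axis, up.
- green_jar_mid (a point): Small round amber glass sample jar with a green screw lid, standing upright, 38 mm in diameter at its widest and 60 mm high: straight glass sides up to 42 mm, then the lid, 35 mm in diameter and 15 mm high. This point is its centre, 30 mm above its underside; z is its own axis, up.
- marker_mid (a point): Chunky marker pen with grey barrel and red cap, lying along its x axis (cap to +x), 110 mm long, 15 mm wide and 16 mm high; it does not roll. This point is its middle, 8 mm above its underside; z is up.
- bone_tray_floor (a point): White tray for the bone specimens. It is fixed to the bench, an open shallow box 150 mm along its x by 190 mm along its y outside, walls and floor 5 mm thick (140 by 180 mm inside), walls reaching 25 mm above the bench. This point is the centre of the inner floor, 5 mm above the bench; z up, x and y along the sides.
- jar_bin_floor (a point): Blue bin for the sample jars. It is fixed to the bench, an open shallow box 150 mm along its x by 190 mm along its y outside, walls and floor 5 mm thick (140 by 180 mm inside), walls reaching 35 mm above the bench. This point is the centre of the inner floor, 5 mm above the bench; z up, x and y along the sides.
- pen_tray_floor (a point): Yellow tray for pens. It is fixed to the bench, an open shallow box 150 mm along its x by 190 mm along its y outside, walls and floor 5 mm thick (140 by 180 mm inside), walls reaching 20 mm above the bench. This point is the centre of the inner floor, 5 mm above the bench; z up, x and y along the sides.
- beaker: Small clear glass beaker, empty and loose, 48 mm in diameter at the rim and 60 mm high, standing between two of the trays. Origin at the centre of its underside, z up. To be left where it stands.

How it is judged:
By the outcome, as a careful person would: the job done as asked, in the order asked, and still so for the second after the job is handed in, with the robot touching nothing.
It also fails if it takes over 128 s, if anything falls off the work surface, if the arm or the gripper's body presses on something with over 40 N, if the wrist force passes 120 N, or if a joint passes its speed limit or range.

## Working session

There is one attempt and no reset: what is moved stays moved. The work goes in short steps, Python scripts to look and compute and a tool call to move; the robot and the scene stay as the last step left them, time stands still between calls to the robot, and variables do not carry over. Pictures are saved under pics/ and viewed, at most 14 in all, crops included, and the job is handed in when it is done.

Besides the shell and the picture viewer there is one more tool, called after ">>>" as name(argument=value, ...) on one line, values as JSON. play_rows: Moves the arm, as the interface text tells. Shift numbers are shares of 0.05 m and turn numbers shares of 8 degrees, none past 1 either way. Its arguments: {"type":"object","properties":{"series":{"type":"array"},"force":{"type":"number"}},"required":["series"]}

```bash
ls; mkdir -p pics
python3 - <<'E'
from station import ctrl, imaging
import cv2,numpy as np
o=ctrl.get_obs();print({k:np.round(o[k],3) for k in('t','tool_pos','tool_rot','opening')})
for n in('top','side'):
    d=imaging.get_image(n);cv2.imwrite(f'pics/{n}0.png',d['color']);print(n,d['fx'],d['fy'],d['cx'],d['cy'],d['D'],np.round(d['extrinsics'],3).tolist())
E
```

```text
pics
{'t': np.float64(0.0), 'tool_pos': array([ 0.253, -0.571,  0.23 ]), 'tool_rot': array([-3.071, -0.651,  0.   ]), 'opening': np.float64(0.085)}
top 346.41628193786687 346.41628193786687 258.55353992988546 188.26957468908722 [-0.05206399  0.          0.          0.          0.        ] [[-0.115, -0.993, 0.006, 0.052], [-0.97, 0.111, -0.217, 0.503], [0.214, -0.031, -0.976, 0.832], [0.0, 0.0, 0.0, 1.0]]
side 472.4262083493563 472.4262083493563 255.37334334109676 199.93729737064604 [-0.03597176  0.          0.          0.          0.        ] [[-0.774, -0.633, 0.002, 0.377], [-0.456, 0.556, -0.695, 0.266], [0.438, -0.539, -0.719, 0.891], [0.0, 0.0, 0.0, 1.0]]
```

View pics/top0.png

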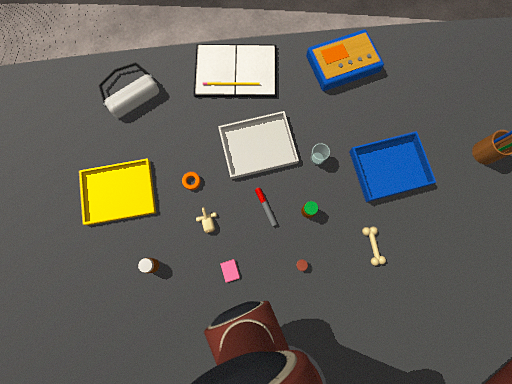

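View pics/side0.png

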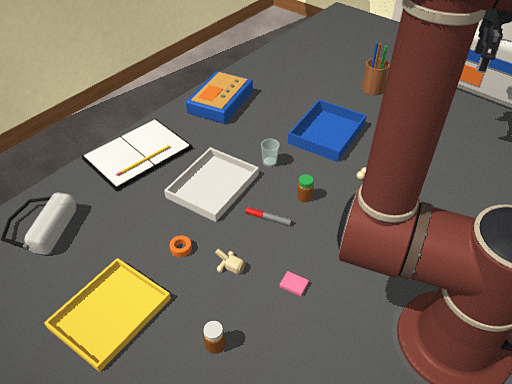

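The top view shows the yellow tray at about (118,191), white tray (259,145), blue bin (392,167), beaker (320,153) and long bone (374,246). It also shows the vertebra (208,219), marker (265,207), green jar (311,209) and white jar (148,265). The side view agrees, with the long bone partly hidden by the arm.

```bash
cat > h.py <<'E'
import cv2,numpy as np
from station import ctrl, imaging
def K(d): return np.array([[d['fx'],0,d['cx']],[0,d['fy'],d['cy']],[0,0,1]])
def cast(d,px,z):
    u=cv2.undistortPoints(np.float64(px).reshape(-1,1,2),K(d),np.array(d['D'])).reshape(-1,2)
    E=np.array(d['extrinsics']);R=E[:3,:3];c=-R.T@E[:3,3]
    r=np.c_[u,np.ones(len(u))]@R
    return c+r*((z-c[2])/r[:,2])[:,None]
def proj(d,P):
    E=np.array(d['extrinsics']);return cv2.projectPoints(np.float64(P).reshape(-1,1,3),cv2.Rodrigues(E[:3,:3])[0],E[:3,3],K(d),np.array(d['D']))[0].reshape(-1,2)
def mask(d,lo,hi,box):
    m=cv2.inRange(cv2.cvtColor(d['color'],cv2.COLOR_BGR2HSV),np.array(lo),np.array(hi))
    x0,y0,x1,y1=box;k=np.zeros_like(m);k[y0:y1,x0:x1]=m[y0:y1,x0:x1]
    n,l,s,c=cv2.connectedComponentsWithStats(k)
    i=1+np.argmax(s[1:,4]);return (l==i).astype(np.uint8)
def pix(m): return np.argwhere(m)[:,::-1].astype(float)
def rect(P): 
    (c,s,a)=cv2.minAreaRect(np.float32(P[:,:2]*1000));return np.round(c,1),np.round(s,1),round(a,1)
E
python3 - <<'E'
from h import *
t=imaging.get_image('top');s=imaging.get_image('side')
for n,lo,hi,b,z in[('white',(0,0,90),(180,60,255),(212,105,304,186),.025),('blue',(100,120,40),(125,255,255),(345,125,440,208),.035),('yellow',(20,120,60),(35,255,255),(70,150,162,230),.02)]:
    m=mask(t,lo,hi,b);print(n,rect(cast(t,pix(m),z)))
for n,lo,hi,bt,bs in[('wjar',(0,0,110),(180,70,255),(132,250,166,280),(195,315,232,360)),('gjar',(45,80,30),(85,255,255),(295,195,325,225),(290,170,320,205))]:
    for d,b in((t,bt),(s,bs)):
        m=mask(d,lo,hi,b);P=pix(m);print(n,len(P),P.mean(0).round(1),[np.round(cast(d,P.mean(0),z)[0],4) for z in(.056,.06)],rect(cast(d,P,.06)))
for n,lo,hi,b,z in[('bone',(12,25,90),(32,170,255),(355,220,392,272),.011),('vert',(12,25,90),(32,170,255),(190,200,225,240),.013),('cap',(0,130,80),(10,255,255),(250,180,280,215),.012)]:
    m=mask(t,lo,hi,b);C=cast(t,pix(m),z);print(n,len(C),C.mean(0).round(4),rect(C))
m=mask(s,(12,25,90),(32,170,255),(205,240,255,280));print('vs',pix(m).mean(0),rect(cast(s,pix(m),.013)))
a=cv2.resize(t['color'][195:245,170:290],None,fx=5,fy=5,interpolation=cv2.INTER_CUBIC)
b=cv2.resize(s['color'][240:285,195:315],None,fx=5,fy=5,interpolation=cv2.INTER_CUBIC)
cv2.imwrite('pics/c1.png',np.vstack([a,b]))
# marker hints
m=cv2.inRange(t['color'],(75,)*3,(190,)*3)[185:232,250:285];P=np.argwhere(m)[:,::-1]+[250,185];C=cast(t,P,.012);print('barrel',len(P),rect(C),C.mean(0))
E
```

```text
white (array([636.5, -18.2]), array([255.5, 230.9]), 83.6)
blue (array([ 532.5, -369.5]), array([155.1, 202.4]), 8.2)
yellow (array([550. , 372.6]), array([155. , 197.6]), 3.6)
wjar 163 [144.7 264.9] [array([0.3465, 0.2942, 0.056 ]), array([0.3464, 0.293 , 0.06  ])] (array([346.3, 293.4]), array([32. , 33.7]), 86.8)
wjar 336 [212.7 330.3] [array([0.3449, 0.2947, 0.056 ]), array([0.3433, 0.2962, 0.06  ])] (array([343.5, 296.4]), array([33.9, 41.4]), 42.0)
gjar 156 [310.8 207.5] [array([ 0.4411, -0.1313,  0.056 ]), array([ 0.4406, -0.1306,  0.06  ])] (array([ 440.9, -129.9]), array([32.9, 33.5]), 81.8)
gjar 171 [305.6 180.5] [array([ 0.4397, -0.1294,  0.056 ]), array([ 0.4375, -0.1258,  0.06  ])] (array([ 437. , -126.6]), array([32.9, 45.1]), 35.6)
bone 370 [ 0.3304 -0.2888  0.011 ] (array([ 329.9, -288.3]), array([101.8,  42.1]), 4.3)
vert 277 [0.4449 0.1395 0.013 ] (array([445.5, 139.3]), array([57.4, 58.4]), 57.0)
cap 86 [ 0.4981 -0.0083  0.012 ] (array([497.9,  -8.3]), array([41.4, 15.6]), 17.3)
vs [229.46624473 261.90506329] (array([447.1, 138. ]), array([67.8, 62.4]), 32.1)
barrel 1456 (array([460.5, -23.6]), array([ 91.7, 123.7]), 83.5) [ 0.458005   -0.02366496  0.012     ]
```

View pics/c1.png

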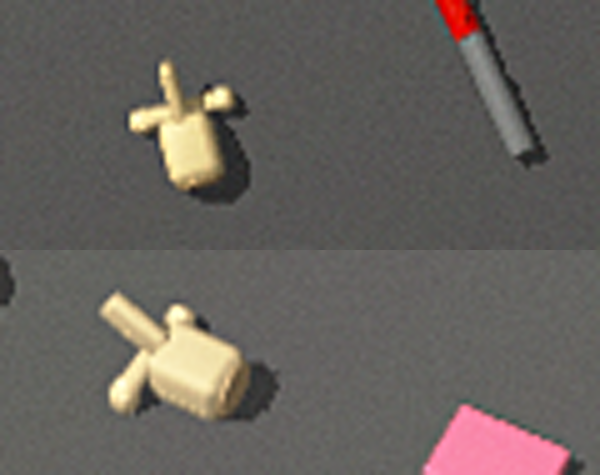

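The crop shows the vertebra with its block towards the robot. In the top crop the wing tips are at (137,121) and (227,97) and the spine tip at (167,63). The marker's grey end is at (523,152).

```bash
cat >> h.py <<'E'
from scipy.spatial.transform import Rotation as Ro
def ang(v): return np.degrees(np.arctan2(v[1],v[0]))
def go(x,y,z,yaw=None):
    o=ctrl.get_obs();p=np.array(o['tool_pos']);R=Ro.from_rotvec(o['tool_rot']).as_matrix();y0=ang(R[:,0])
    if yaw is None: yaw=y0
    dy=(yaw-y0+90)%180-90
    c,s=np.cos(np.radians(y0+dy)),np.sin(np.radians(y0+dy))
    T=np.array([[c,s,0],[s,-c,0],[0,0,-1]])
    rv=Ro.from_matrix(R.T@T).as_rotvec(degrees=True)
    print('at',p.round(4),'yaw',y0.round(1),'q6',round(o['q'][5],2),'| turn shares',(rv/8).round(2),'then shift shares',(T.T@(np.array([x,y,z])-p)/.05).round(2))
E
python3 - <<'E'
from h import *
t=imaging.get_image('top')
C=lambda p,z:cast(t,np.array(p,float)/5+[169.6,194.6],z)[0]
E=np.array(t['extrinsics']);print('cam',(-E[:3,:3].T@E[:3,3]).round(3))
w1,w2,sp=C((139,121),.008),C((225,98),.008),C((167,66),.039)
a=ang(w1-w2)-90;x=np.array([np.cos(np.radians(a)),np.sin(np.radians(a)),0]);m=(w1+w2)/2
print('wing span',np.linalg.norm(w1-w2),'yaw',a,'mid',m,'centre',m-.022*x,'spine',sp,'centre via spine',sp-.047*x,'yaw spine-blocktop')
b=C((189,144),.026);print('blocktop',b,'yaw',ang(sp-b))
m=mask(t,(12,25,90),(32,170,255),(355,220,392,272));P=cast(t,pix(m),.011)[:,:2]
v=np.linalg.svd(P-P.mean(0))[2][0];print('bone yaw',ang(v)); 
mc=mask(t,(0,130,80),(10,255,255),(250,180,280,215));Q=cast(t,pix(mc),.011)[:,:2]
g=C((523,152),.008)[:2];u=Q.mean(0)-g;u/=np.linalg.norm(u);e=((Q-g)@u)
print('marker grey end',g,'yaw',ang(u),'len',e.max(),e.min(),'mid',g+u*(e.max()/2))
m=mask(t,(0,0,125),(180,45,255),(212,105,304,186));print('white',m.sum(),rect(cast(t,pix(m),.025)))
for n,b,z in(('beaker',(308,140,333,168),0),):pass
print('beaker', cast(t,[(320,147)],.06),cast(t,[(320,160)],0.003))
go(.33,-.288,.1,ang(v))
E
```

```text
cam [0.316 0.022 0.921]
wing span 0.04699083735670129 yaw 8.671555452073406 mid [0.45607805 0.14034577 0.008     ] centre [0.43432953 0.13702883 0.008     ] spine [0.47469917 0.14215613 0.039     ] centre via spine [0.42823643 0.13506994 0.039     ] yaw spine-blocktop
blocktop [0.43495602 0.1359376  0.026     ] yaw 8.892856898014054
bone yaw -174.68614812563578
marker grey end [ 0.41302584 -0.03665389] yaw 18.59085443633378 len 0.11044426787402058 0.06767534889320426 mid [ 0.46536645 -0.01904863]
white 3211 (array([639.5, -18.3]), array([151.8, 191.2]), 7.6)
beaker [[ 0.59688407 -0.17845994  0.06      ]] [[ 0.57791757 -0.18582484  0.003     ]]
at [ 0.2535 -0.571   0.2307] yaw 23.9 q6 -0.12 | turn shares [-0.01 -0.    2.33] then shift shares [ 2.05 -5.49  2.61]
```

>>> play_rows(series=[[0.6,[0,0,0],[0,0,0.8]],[0.6,[0,0,0],[0,0,0.8]],[0.6,[0,0,0],[0,0,0.73]],[0.6,[0.4,-1,0.3],[0,0,0]],[0.6,[0.4,-1,0.3],[0,0,0]],[0.6,[0.4,-1,0.3],[0,0,0]],[0.6,[0.4,-1,0.3],[0,0,0]],[0.6,[0.4,-1,0.3],[0,0,0]]], force=30)

```text
t: 1.25
tool_pos: [0.3303, -0.3114, 0.1558]
tool_rot: [3.138, 0.144, 0.001]
contact_force: [1.1, -0.7, 0.1]
opening: 0.0511
grip_force: 0.0
```

```bash
python3 -c "
from h import *
go(.33,-.288,.004,5.3)"
```

```text
at [ 0.3303 -0.3114  0.1558] yaw 5.3 q6 0.56 | turn shares [ 0. -0. -0.] then shift shares [ 0.04 -0.47  3.04]
```

>>> play_rows(series=[[0.6,[0.04,-0.45,0.4],[0,0,0]],[0.6,[0,0,0.7],[0,0,0]],[0.6,[0,0,0.7],[0,0,0]],[0.6,[0,0,0.4],[0,0,0]],[0.6,[0,0,0],[0,0,0]],[0.6,[0,0,0],[0,0,0]]])

```text
t: 2.0
tool_pos: [0.3305, -0.2911, 0.0473]
tool_rot: [3.137, 0.145, 0.001]
contact_force: [-0.1, 0.3, 0.6]
opening: 0.0511
grip_force: 0.0
```

```bash
python3 -c "
from h import *
go(.33,-.288,.004,5.3)
t=imaging.get_image('top');s=imaging.get_image('side')
a=cv2.resize(t['color'][190:300,300:430],None,fx=4,fy=4);cv2.imwrite('pics/a1.png',a)"
```

```text
at [ 0.3305 -0.2911  0.0473] yaw 5.3 q6 0.59 | turn shares [ 0.01 -0.01 -0.  ] then shift shares [-0.   -0.06  0.87]
```

View pics/a1.png

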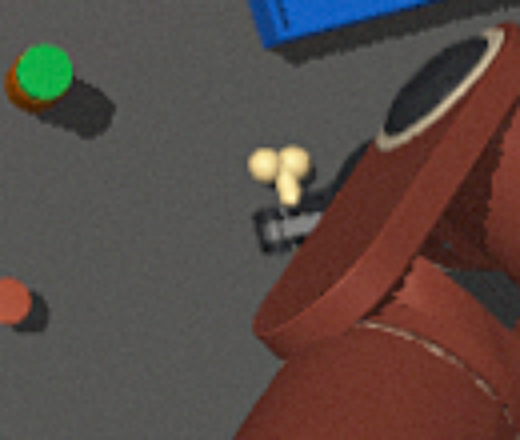

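The finger stands to the left of the bone shaft, about at its middle, and the knobs are at (280,162) in the crop. I'll go down and grip.

>>> play_rows(series=[[0.6,[0,-0.06,0.4],[0,0,0]],[0.6,[0,0,0.3],[0,0,0]],[0.6,[0,0,0.17],[0,0,0]],[0,[0,0,0],[0,0,0]],[0,[0,0,0],[0,0,0]],[0,[0,0,0],[0,0,0]],[0,[0,0,0],[0,0,0]],[0,[0,0,0],[0,0,0]]])

```text
t: 3.1
tool_pos: [0.3301, -0.288, 0.0034]
tool_rot: [3.137, 0.145, 0.001]
contact_force: [0.6, 0.3, 1.9]
opening: 0.0127
grip_force: 31.1
```

>>> play_rows(series=[[0,[0,0,0],[0,0,0]],[0,[0,0,-0.3],[0,0,0]],[0,[0,0,-0.6],[0,0,0]],[0,[0,0,-0.8],[0,0,0]],[0,[0,0,-0.8],[0,0,0]],[0,[0,0,-0.5],[0,0,0]],[0,[0,0,0],[0,0,0]]])

```text
t: 3.98
tool_pos: [0.3306, -0.2885, 0.1556]
tool_rot: [3.134, 0.145, 0.005]
contact_force: [-0.7, -0.4, -1.3]
opening: 0.0121
grip_force: 31.0
```

```bash
python3 -c "
from h import *
go(.645,-.060,.155,7.6)"
```

```text
at [ 0.3306 -0.2885  0.1556] yaw 5.3 q6 0.59 | turn shares [ 0.03 -0.02 -0.29] then shift shares [ 6.84 -3.7   0.01]
```

>>> play_rows(series=[[0,[0,0,0],[0,0,-0.29]],[0,[0.6,-0.33,0],[0,0,0]],[0,[0.9,-0.5,0],[0,0,0]],[0,[0.95,-0.5,0],[0,0,0]],[0,[0.95,-0.5,0],[0,0,0]],[0,[0.95,-0.5,0],[0,0,0]],[0,[0.95,-0.5,0],[0,0,0]],[0,[0.9,-0.5,0],[0,0,0]]])

```text
t: 4.97
tool_pos: [0.6149, -0.0797, 0.1503]
tool_rot: [-3.134, -0.209, 0.006]
contact_force: [0.4, 0.1, -0.7]
opening: 0.0127
grip_force: 31.0
```

>>> play_rows(series=[[0,[0.6,-0.33,0],[0,0,0]],[0,[0,0,0],[0,0,0]],[0,[0,0,0],[0,0,0]]])

```text
t: 5.35
tool_pos: [0.6411, -0.0611, 0.151]
tool_rot: [-3.134, -0.209, 0.005]
contact_force: [-0.5, -0.5, -1.2]
opening: 0.0126
grip_force: 31.0
```

```bash
python3 -c "
from h import *
go(.645,-.060,.0095,7.6)
t=imaging.get_image('top');cv2.imwrite('pics/a2.png',cv2.resize(t['color'][90:290,190:390],None,fx=3,fy=3))"
```

```text
at [ 0.6411 -0.0611  0.151 ] yaw 7.6 q6 1.23 | turn shares [-0.01  0.02  0.  ] then shift shares [ 0.08 -0.01  2.83]
```

View pics/a2.png

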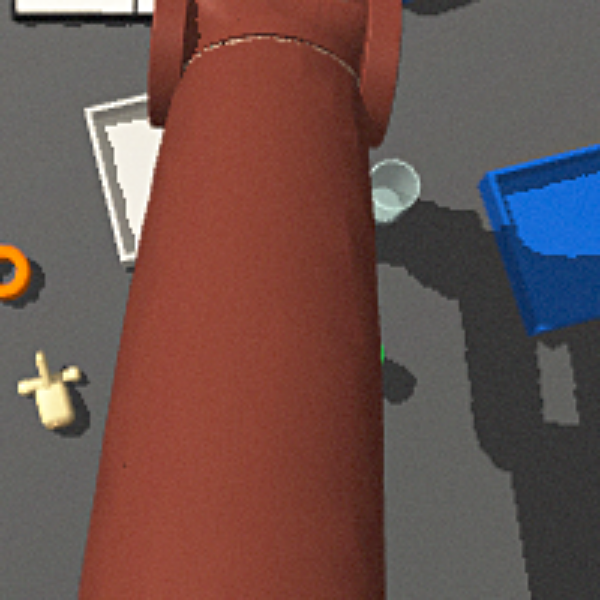

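The arm hides the place itself, but the tray, beaker (395,190) and vertebra (50,400) are undisturbed. I'll lower.

>>> play_rows(series=[[0,[0.08,0,0.6],[0,0,0]],[0,[0,0,0.8],[0,0,0]],[0,[0,0,0.7],[0,0,0]],[0,[0,0,0.4],[0,0,0]],[0,[0,0,0.15],[0,0,0]],[0,[0,0,0.06],[0,0,0]],[0,[0,0,0.05],[0,0,0]],[0,[0,0,0],[0,0,0]]])

```text
t: 6.4
tool_pos: [0.6471, -0.0606, 0.0158]
tool_rot: [3.134, 0.209, 0.002]
contact_force: [-0.3, -0.2, -0.7]
opening: 0.0123
grip_force: 31.0
```

>>> play_rows(series=[[0,[0,0,0.05],[0,0,0]],[0,[0,0,0.04],[0,0,0]],[0,[0,0,0.03],[0,0,0]],[0,[0,0,0],[0,0,0]],[0,[0,0,0],[0,0,0]]])

```text
t: 7.02
tool_pos: [0.6464, -0.0605, 0.0088]
tool_rot: [-3.135, -0.209, 0.0]
contact_force: [-0.0, -0.6, -0.5]
opening: 0.0122
grip_force: 31.0
```

>>> play_rows(series=[[0,[0,0,0.02],[0,0,0]],[0,[0,0,0],[0,0,0]],[0,[0,0,0],[0,0,0]]])

```text
t: 7.4
tool_pos: [0.6466, -0.0605, 0.0084]
tool_rot: [3.135, 0.209, 0.0]
contact_force: [-2.6, 0.5, 4.4]
opening: 0.0128
grip_force: 31.5
```

>>> play_rows(series=[[0,[0,0,0.02],[0,0,0]],[0,[0,0,0],[0,0,0]],[0,[0,0,0],[0,0,0]]])

```text
t: 7.78
tool_pos: [0.6466, -0.0605, 0.0083]
tool_rot: [3.135, 0.209, -0.0]
contact_force: [-4.9, 0.8, 9.5]
opening: 0.0123
grip_force: 32.0
```

Contact. Release and rise.

>>> play_rows(series=[[0.2,[0,0,-0.02],[0,0,0]],[0.45,[0,0,0],[0,0,0]],[0.45,[0,0,0],[0,0,0]],[0.45,[0,0,-0.3],[0,0,0]],[0.45,[0,0,-0.8],[0,0,0]],[0.45,[0,0,-1],[0,0,0]],[0.45,[0,0,-0.9],[0,0,0]],[0.55,[0,0,0],[0,0,0]]])

```text
t: 8.78
tool_pos: [0.6499, -0.0612, 0.1653]
tool_rot: [3.131, 0.209, 0.018]
contact_force: [-0.5, -0.7, -0.2]
opening: 0.0467
grip_force: 0.0
```

```bash
python3 -c "
from h import *
go(.4345,.1365,.15,8.8)"
```

```text
at [ 0.6499 -0.0612  0.1653] yaw 7.6 q6 1.23 | turn shares [ 0.03 -0.08 -0.15] then shift shares [-3.65 -4.57  0.31]
```

>>> play_rows(series=[[0.6,[0,0,0],[0.03,-0.05,-0.15]],[0.6,[-0.6,-0.7,0],[0,0,0]],[0.6,[-0.75,-0.95,0.1],[0,0,0]],[0.6,[-0.75,-0.95,0.1],[0,0,0]],[0.6,[-0.75,-0.95,0.1],[0,0,0]],[0.6,[-0.6,-0.75,0],[0,0,0]],[0.6,[-0.25,-0.3,0],[0,0,0]],[0.6,[0,0,0],[0,0,0]]])

```text
t: 9.78
tool_pos: [0.4275, 0.1387, 0.1443]
tool_rot: [-3.129, -0.244, 0.013]
contact_force: [-0.3, -0.4, -0.1]
opening: 0.0514
grip_force: 0.0
```

```bash
python3 -c "
from h import *
go(.4335,.1365,.003,8.8)
t=imaging.get_image('top');P=cast(t,pix(mask(t,(12,25,90),(32,170,255),(225,110,300,175))),.016);print(rect(P),P.mean(0))
s=imaging.get_image('side');cv2.imwrite('pics/a3.png',cv2.resize(s['color'][120:300,140:340],None,fx=3,fy=3))"
```

```text
at [0.4275 0.1387 0.1443] yaw 8.9 q6 1.56 | turn shares [-0.03  0.06  0.02] then shift shares [0.11 0.06 2.83]
(array([647.5, -26.4]), array([145.1, 175.4]), 6.6) [ 0.6681402  -0.04908523  0.016     ]
```

View pics/a3.png

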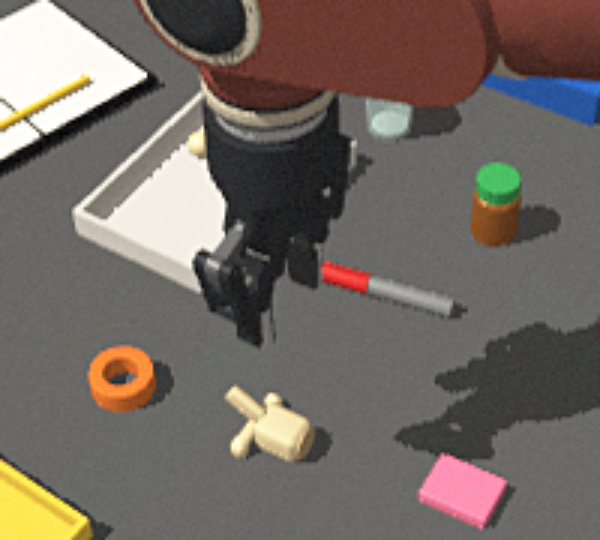

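The gripper is above and behind the vertebra (280,430) with nothing else nearby. The bone's knobs show in the white tray at (198,145). I'll go down.

>>> play_rows(series=[[0.6,[0.11,0.06,0.3],[-0.03,0.06,0]],[0.6,[0,0,0.7],[0,0,0]],[0.6,[0,0,0.7],[0,0,0]],[0.6,[0,0,0.5],[0,0,0]],[0.6,[0,0,0.2],[0,0,0]],[0.6,[0,0,0],[0,0,0]],[0.6,[0,0,0],[0,0,0]]])

```text
t: 10.75
tool_pos: [0.4355, 0.1364, 0.0263]
tool_rot: [-3.132, -0.241, -0.006]
contact_force: [0.2, -0.4, 0.5]
opening: 0.0515
grip_force: 0.0
```

```bash
python3 -c "
from h import *
go(.4335,.1365,.003,8.8)"
```

```text
at [0.4355 0.1364 0.0263] yaw 8.8 q6 1.56 | turn shares [-0.   -0.03 -0.  ] then shift shares [-0.04 -0.01  0.47]
```

>>> play_rows(series=[[0.6,[-0.04,0,0.25],[0,-0.03,0]],[0.6,[0,0,0.22],[0,0,0]],[0.6,[0,0,0],[0,0,0]],[0,[0,0,0],[0,0,0]],[0,[0,0,0],[0,0,0]],[0,[0,0,0],[0,0,0]],[0,[0,0,0],[0,0,0]],[0,[0,0,0],[0,0,0]]])

```text
t: 11.75
tool_pos: [0.4323, 0.1362, 0.0017]
tool_rot: [3.132, 0.242, -0.004]
contact_force: [-0.4, 0.4, 0.6]
opening: 0.0275
grip_force: 30.0
```

>>> play_rows(series=[[0,[0,0,0],[0,0,0]],[0,[0,0,-0.3],[0,0,0]],[0,[0,0,-0.6],[0,0,0]],[0,[0,0,-0.8],[0,0,0]],[0,[0,0,-0.8],[0,0,0]],[0,[0,0,-0.5],[0,0,0]],[0,[0,0,0],[0,0,0]]])

```text
t: 12.62
tool_pos: [0.4343, 0.1364, 0.1548]
tool_rot: [-3.132, -0.242, -0.006]
contact_force: [0.7, 0.6, -1.0]
opening: 0.0274
grip_force: 29.9
```

```bash
python3 -c "
from h import *
go(.620,.0177,.155,7.6)
t=imaging.get_image('top');m=mask(t,(12,40,90),(32,170,255),(225,110,300,175));P=cast(t,pix(m),.016);print(m.sum(),rect(P),P.mean(0))
s=imaging.get_image('side');cv2.imwrite('pics/a4.png',cv2.resize(s['color'][120:300,140:340],None,fx=3,fy=3))"
```

```text
at [0.4343 0.1364 0.1548] yaw 8.8 q6 1.56 | turn shares [ 0.   -0.03  0.15] then shift shares [ 3.37  2.85 -0.  ]
299 (array([645.9, -59.4]), array([103.7,  41. ]), 8.9) [ 0.64451441 -0.06045084  0.016     ]
```

View pics/a4.png

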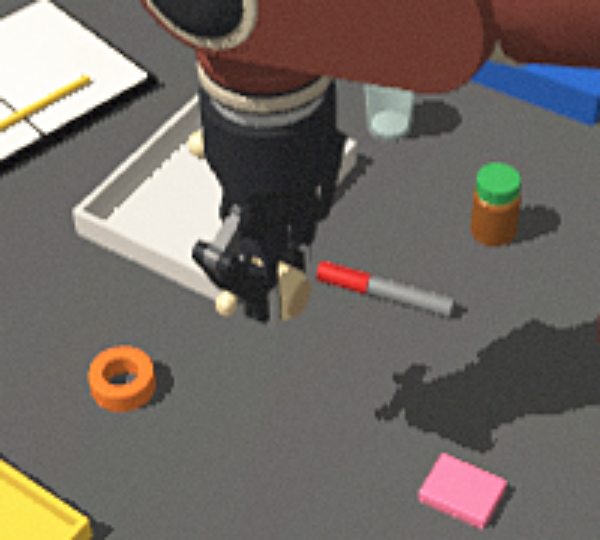

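The vertebra is held between the fingers at (285,290). The long bone lies in the tray at (0.646, -0.059), measuring 104 x 41 mm as it should. I'll carry the vertebra over.

>>> play_rows(series=[[0,[0.4,0.35,0],[0,-0.03,0.15]],[0,[0.85,0.7,0],[0,0,0]],[0,[0.85,0.7,0],[0,0,0]],[0,[0.85,0.7,0],[0,0,0]],[0,[0.4,0.4,0],[0,0,0]],[0,[0,0,0],[0,0,0]],[0,[0,0,0],[0,0,0]]])

```text
t: 13.6
tool_pos: [0.6163, 0.018, 0.1485]
tool_rot: [-3.134, -0.209, 0.016]
contact_force: [-0.1, 0.8, -0.3]
opening: 0.0275
grip_force: 29.9
```

```bash
python3 -c "
from h import *
go(.620,.0177,.0067,7.6)"
```

```text
at [0.6163 0.018  0.1485] yaw 7.6 q6 1.35 | turn shares [-0.01  0.07  0.  ] then shift shares [0.07 0.02 2.84]
```

>>> play_rows(series=[[0,[0.05,0.02,0.6],[0,0.07,0]],[0,[0,0,0.8],[0,0,0]],[0,[0,0,0.7],[0,0,0]],[0,[0,0,0.4],[0,0,0]],[0,[0,0,0.15],[0,0,0]],[0,[0,0,0.08],[0,0,0]],[0,[0,0,0],[0,0,0]],[0,[0,0,0],[0,0,0]]])

```text
t: 14.6
tool_pos: [0.6215, 0.0169, 0.0152]
tool_rot: [3.134, 0.209, 0.008]
contact_force: [0.5, -0.2, -0.4]
opening: 0.0273
grip_force: 29.9
```

```bash
python3 -c "
from h import *
go(.620,.0177,.0067,7.6)"
```

```text
at [0.6215 0.0169 0.0152] yaw 7.6 q6 1.34 | turn shares [ 0.   -0.04  0.  ] then shift shares [-0.03 -0.02  0.17]
```

>>> play_rows(series=[[0,[0,0,0.07],[0,-0.04,0]],[0,[0,0,0.06],[0,0,0]],[0,[0,0,0.02],[0,0,0]],[0,[0,0,0],[0,0,0]],[0,[0,0,0],[0,0,0]]])

```text
t: 15.22
tool_pos: [0.6206, 0.0169, 0.0068]
tool_rot: [3.134, 0.209, -0.004]
contact_force: [-3.5, -0.3, 3.4]
opening: 0.0278
grip_force: 30.4
```

>>> play_rows(series=[[0,[0,0,0.02],[0,0,0]],[0,[0,0,0],[0,0,0]],[0,[0,0,0],[0,0,0]]])

```text
t: 15.6
tool_pos: [0.6206, 0.0169, 0.0068]
tool_rot: [3.134, 0.209, -0.005]
contact_force: [-5.6, -0.3, 9.0]
opening: 0.0275
grip_force: 31.2
```

>>> play_rows(series=[[0.35,[0,0,-0.02],[0,0,0]],[0.55,[0,0,0],[0,0,0]],[0.55,[0,0,0],[0,0,0]],[0.55,[0,0,-0.3],[0,0,0]],[0.55,[0,0,-0.8],[0,0,0]],[0.55,[0,0,-1],[0,0,0]],[0.55,[0,0,-1],[0,0,0]],[0.75,[0,0,0],[0,0,0]]])

```text
t: 16.6
tool_pos: [0.6247, 0.0167, 0.1692]
tool_rot: [3.132, 0.209, 0.015]
contact_force: [0.3, -0.8, 0.6]
opening: 0.0629
grip_force: 0.0
```

```bash
python3 -c "
from h import *
go(.346,.294,.17,10)"
```

```text
at [0.6247 0.0167 0.1692] yaw 7.6 q6 1.35 | turn shares [ 0.02 -0.07 -0.3 ] then shift shares [-4.53 -6.43 -0.02]
```

>>> play_rows(series=[[0.7,[-0.4,-0.5,0],[0.02,-0.07,-0.3]],[0.7,[-0.65,-0.9,0],[0,0,0]],[0.7,[-0.65,-0.95,0],[0,0,0]],[0.7,[-0.65,-0.95,0],[0,0,0]],[0.7,[-0.65,-0.95,0],[0,0,0]],[0.7,[-0.65,-0.95,0],[0,0,0]],[0.7,[-0.5,-0.7,0],[0,0,0]],[0.7,[-0.3,-0.4,0],[0,0,0]]])

```text
t: 17.6
tool_pos: [0.346, 0.2905, 0.1645]
tool_rot: [-3.127, -0.277, 0.021]
contact_force: [0.3, -0.1, 0.1]
opening: 0.0597
grip_force: 0.0
```

>>> play_rows(series=[[0.7,[0,0,0],[0,0,0]],[0.7,[0,0,0],[0,0,0]]])

```text
t: 17.85
tool_pos: [0.3482, 0.2891, 0.1647]
tool_rot: [-3.128, -0.274, 0.02]
contact_force: [-0.2, -0.1, -0.6]
opening: 0.0599
grip_force: 0.0
```

```bash
python3 -c "
from h import *
go(.346,.294,.085,8)
t=imaging.get_image('top');cv2.imwrite('pics/a5.png',cv2.resize(t['color'][90:290,110:330],None,fx=3,fy=3))"
```

```text
at [0.3482 0.2891 0.1647] yaw 10.0 q6 1.92 | turn shares [-0.02  0.09  0.25] then shift shares [-0.03 -0.1   1.59]
```

View pics/a5.png

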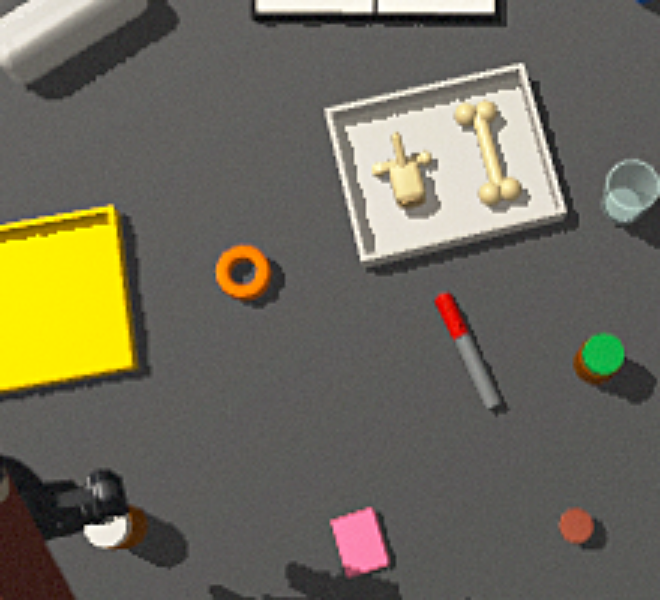

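Both bones lie flat side by side in the white tray, the vertebra at (405,170) and the bone at (488,152). The gripper is over the white jar at (110,530).

>>> play_rows(series=[[0.7,[-0.03,-0.1,0.4],[-0.02,0.09,0.25]],[0.7,[0,0,0.6],[0,0,0]],[0.7,[0,0,0.5],[0,0,0]],[0.7,[0,0,0],[0,0,0]],[0.7,[0,0,0],[0,0,0]]])

```text
t: 18.52
tool_pos: [0.3464, 0.2941, 0.0909]
tool_rot: [-3.133, -0.218, -0.002]
contact_force: [0.9, 0.0, -0.3]
opening: 0.0598
grip_force: 0.0
```

```bash
python3 -c "
from h import *
go(.346,.294,.012,8)"
```

```text
at [0.3464 0.2941 0.0909] yaw 8.0 q6 1.97 | turn shares [-0.   -0.01 -0.01] then shift shares [-0.01  0.    1.58]
```

>>> play_rows(series=[[0.7,[0,0,0.4],[0,0,0]],[0.7,[0,0,0.5],[0,0,0]],[0.7,[0,0,0.4],[0,0,0]],[0.7,[0,0,0.28],[0,0,0]],[0.7,[0,0,0],[0,0,0]],[0,[0,0,0],[0,0,0]],[0,[0,0,0],[0,0,0]],[0,[0,0,0],[0,0,0]]])

```text
t: 19.52
tool_pos: [0.3465, 0.2948, 0.0123]
tool_rot: [-3.133, -0.22, -0.004]
contact_force: [-0.3, -1.1, 5.6]
opening: 0.0371
grip_force: 30.5
```

>>> play_rows(series=[[0,[0,0,0],[0,0,0]],[0,[0,0,0],[0,0,0]]])

```text
t: 19.77
tool_pos: [0.3465, 0.2948, 0.0123]
tool_rot: [-3.133, -0.22, -0.004]
contact_force: [-0.6, -0.7, 5.4]
opening: 0.0375
grip_force: 30.6
```

>>> play_rows(series=[[0,[0,0,-0.2],[0,0,0]],[0,[0,0,-0.6],[0,0,0]],[0,[0,0,-0.9],[0,0,0]],[0,[0,0,-0.9],[0,0,0]],[0,[0,0,-0.6],[0,0,0]],[0,[0,0,0],[0,0,0]],[0,[0,0,0],[0,0,0]]])

```text
t: 20.65
tool_pos: [0.3445, 0.2937, 0.1696]
tool_rot: [3.133, 0.22, -0.003]
contact_force: [-0.1, 0.3, -1.1]
opening: 0.0372
grip_force: 30.3
```

```bash
python3 -c "
from h import *
go(.5405,-.4125,.17,8.2)"
```

```text
at [0.3445 0.2937 0.1696] yaw 8.0 q6 1.97 | turn shares [ 0.01  0.01 -0.02] then shift shares [ 1.860e+00  1.454e+01 -1.000e-02]
```

>>> play_rows(series=[[0,[0.05,0.4,0],[0,0,0]],[0,[0.1,0.8,0],[0,0,0]],[0,[0.12,0.95,0],[0,0,0]],[0,[0.12,0.95,0],[0,0,0]],[0,[0.12,0.95,0],[0,0,0]],[0,[0.12,0.95,0],[0,0,0]],[0,[0.12,0.95,0],[0,0,0]],[0,[0.12,0.95,0],[0,0,0]]])

```text
t: 21.65
tool_pos: [0.4354, -0.0426, 0.1685]
tool_rot: [-3.132, -0.219, 0.006]
contact_force: [1.0, 0.1, -1.1]
opening: 0.037
grip_force: 30.4
```

>>> play_rows(series=[[0,[0.13,0.95,0],[0,0,0]],[0,[0.13,0.95,0],[0,0,0]],[0,[0.13,0.95,0],[0,0,0]],[0,[0.13,0.95,0],[0,0,0]],[0,[0.13,0.95,0],[0,0,0]],[0,[0.13,0.9,0],[0,0,0]],[0,[0.13,0.6,0],[0,0,0]],[0,[0.1,0.3,0],[0,0,0]]])

```text
t: 22.65
tool_pos: [0.5314, -0.3592, 0.1679]
tool_rot: [-3.131, -0.217, 0.005]
contact_force: [-0.0, 0.9, -1.5]
opening: 0.0371
grip_force: 30.4
```

>>> play_rows(series=[[0,[0,0,0],[0,0,0]],[0,[0,0,0],[0,0,0]]])

```text
t: 22.9
tool_pos: [0.5319, -0.3573, 0.1701]
tool_rot: [-3.132, -0.221, 0.002]
contact_force: [0.2, 0.1, -0.5]
opening: 0.0369
grip_force: 30.4
```

```bash
python3 -c "
from h import *
go(.5405,-.4125,.0173,8.2)
t=imaging.get_image('side');cv2.imwrite('pics/a6.png',cv2.resize(t['color'][50:230,220:420],None,fx=3,fy=3))"
```

```text
at [ 0.5319 -0.3573  0.1701] yaw 8.1 q6 0.72 | turn shares [-0.01  0.01 -0.02] then shift shares [0.01 1.12 3.06]
```

View pics/a6.png

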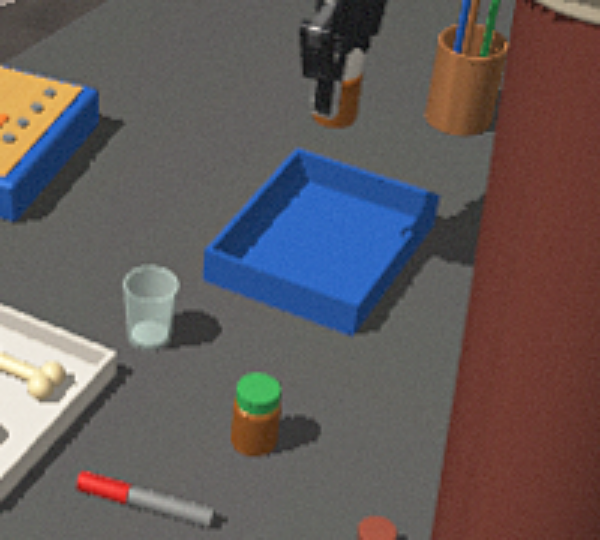

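The jar is held above the blue bin. In the crop the bin's rim corners are at (207,249), (300,153), (438,195) and (353,297), and the beaker stands untouched at (150,305).

```bash
python3 -c "
from h import *
t=imaging.get_image('side')
P=cast(t,np.array([(207,249),(300,153),(438,195),(353,299)])/3+[219.7,49.7],.035);print(P,P.mean(0))
"
```

```text
[[ 0.59389182 -0.27302597  0.035     ]
 [ 0.61367133 -0.45253653  0.035     ]
 [ 0.47463361 -0.47800426  0.035     ]
 [ 0.45472697 -0.2972525   0.035     ]] [ 0.53423093 -0.37520482  0.035     ]
```

>>> play_rows(series=[[0,[0.02,0.4,0],[0,0,0]],[0,[0,0.6,0],[0,0,0]],[0,[0,0.1,0.4],[0,0,0]],[0,[0,0,0.7],[0,0,0]],[0,[0,0,0.7],[0,0,0]],[0,[0,0,0.3],[0,0,0]],[0,[0,0,0],[0,0,0]],[0,[0,0,0],[0,0,0]]])

```text
t: 24.0
tool_pos: [0.5418, -0.4137, 0.0676]
tool_rot: [3.132, 0.22, 0.003]
contact_force: [0.6, -0.1, -0.8]
opening: 0.0372
grip_force: 30.4
```

```bash
python3 -c "
from h import *
go(.5405,-.4125,.0173,8.2)"
```

```text
at [ 0.5418 -0.4137  0.0676] yaw 8.0 q6 0.67 | turn shares [ 0.01 -0.01 -0.02] then shift shares [-0.02 -0.03  1.01]
```

>>> play_rows(series=[[0,[-0.02,-0.03,0.4],[0,0,0]],[0,[0,0,0.3],[0,0,0]],[0,[0,0,0.15],[0,0,0]],[0,[0,0,0.08],[0,0,0]],[0,[0,0,0.04],[0,0,0]],[0,[0,0,0],[0,0,0]],[0,[0,0,0],[0,0,0]]])

```text
t: 24.88
tool_pos: [0.54, -0.4119, 0.0179]
tool_rot: [3.133, 0.22, 0.001]
contact_force: [-0.3, 0.3, -1.2]
opening: 0.0369
grip_force: 30.4
```

>>> play_rows(series=[[0,[0,0,0.03],[0,0,0]],[0,[0,0,0],[0,0,0]],[0,[0,0,0],[0,0,0]]])

```text
t: 25.25
tool_pos: [0.5401, -0.412, 0.0174]
tool_rot: [3.133, 0.22, 0.001]
contact_force: [-1.3, 1.9, 5.8]
opening: 0.037
grip_force: 30.9
```

>>> play_rows(series=[[0.48,[0,0,0],[0,0,0]],[0.6,[0,0,0],[0,0,0]],[0.6,[0,0,0],[0,0,0]],[0.6,[0,0,-0.3],[0,0,0]],[0.6,[0,0,-0.7],[0,0,0]],[0.6,[0,0,-0.9],[0,0,0]],[0.6,[0,0,-0.9],[0,0,0]],[0.7,[0,0,-0.4],[0,0,0]]])

```text
t: 26.25
tool_pos: [0.541, -0.4129, 0.181]
tool_rot: [3.129, 0.219, 0.007]
contact_force: [-0.4, -0.5, -0.9]
opening: 0.0596
grip_force: 0.0
```

```bash
python3 -c "
from h import *
go(.4405,-.1305,.17,8.2)"
```

```text
at [ 0.541  -0.4129  0.181 ] yaw 8.0 q6 0.67 | turn shares [ 0.04 -0.03 -0.02] then shift shares [-1.18 -5.88  0.22]
```

>>> play_rows(series=[[0.7,[-0.1,-0.5,0],[0.04,-0.03,0]],[0.7,[-0.2,-0.95,0],[0,0,0]],[0.7,[-0.2,-0.95,0],[0,0,0]],[0.7,[-0.2,-0.95,0],[0,0,0]],[0.7,[-0.2,-0.95,0],[0,0,0]],[0.7,[-0.2,-0.95,0],[0,0,0]],[0.7,[-0.1,-0.65,0],[0,0,0]],[0.7,[0,0,0],[0,0,0]]])

```text
t: 27.25
tool_pos: [0.4383, -0.1262, 0.1769]
tool_rot: [-3.128, -0.223, 0.008]
contact_force: [-0.1, 0.6, 0.1]
opening: 0.0594
grip_force: 0.0
```

```bash
python3 -c "
from h import *
go(.4405,-.1305,.085,8.2)"
```

```text
at [ 0.4383 -0.1262  0.1769] yaw 8.2 q6 0.98 | turn shares [-0.04  0.03 -0.  ] then shift shares [0.03 0.09 1.84]
```

>>> play_rows(series=[[0.7,[0.03,0.08,0.4],[-0.04,0.03,0]],[0.7,[0,0,0.6],[0,0,0]],[0.7,[0,0,0.5],[0,0,0]],[0.7,[0,0,0.3],[0,0,0]],[0.7,[0,0,0],[0,0,0]],[0.7,[0,0,0],[0,0,0]]])

```text
t: 28.0
tool_pos: [0.4418, -0.1321, 0.0886]
tool_rot: [3.133, 0.219, 0.002]
contact_force: [0.1, -0.3, 1.3]
opening: 0.0597
grip_force: 0.0
```

```bash
python3 -c "
from h import *
go(.4405,-.1305,.012,8.2)"
```

```text
at [ 0.4418 -0.1321  0.0886] yaw 8.0 q6 0.98 | turn shares [ 0.01 -0.01 -0.02] then shift shares [-0.02 -0.03  1.53]
```

>>> play_rows(series=[[0.7,[-0.02,-0.03,0.4],[0,0,0]],[0.7,[0,0,0.5],[0,0,0]],[0.7,[0,0,0.4],[0,0,0]],[0.7,[0,0,0.22],[0,0,0]],[0.7,[0,0,0],[0,0,0]],[0,[0,0,0],[0,0,0]],[0,[0,0,0],[0,0,0]],[0,[0,0,0],[0,0,0]]])

```text
t: 29.0
tool_pos: [0.441, -0.1307, 0.013]
tool_rot: [3.133, 0.22, 0.004]
contact_force: [-0.5, 0.1, 6.3]
opening: 0.0371
grip_force: 30.6
```

>>> play_rows(series=[[0,[0,0,0],[0,0,0]],[0,[0,0,0],[0,0,0]]])

```text
t: 29.25
tool_pos: [0.441, -0.1307, 0.013]
tool_rot: [3.133, 0.22, 0.003]
contact_force: [-0.1, 0.6, 6.1]
opening: 0.0371
grip_force: 30.6
```

>>> play_rows(series=[[0,[0,0,-0.2],[0,0,0]],[0,[0,0,-0.6],[0,0,0]],[0,[0,0,-0.9],[0,0,0]],[0,[0,0,-0.9],[0,0,0]],[0,[0,0,-0.6],[0,0,0]],[0,[0,0,0],[0,0,0]],[0,[0,0,0],[0,0,0]]])

```text
t: 30.12
tool_pos: [0.439, -0.1298, 0.1703]
tool_rot: [-3.133, -0.22, 0.003]
contact_force: [-1.0, -0.6, -0.3]
opening: 0.037
grip_force: 30.3
```

```bash
python3 -c "
from h import *
go(.529,-.337,.17,8.2)
t=imaging.get_image('top');m=mask(t,(0,0,140),(180,70,255),(350,130,430,205));print(m.sum(),cast(t,pix(m).mean(0),.063))
s=imaging.get_image('side');cv2.imwrite('pics/a7.png',cv2.resize(s['color'][50:230,220:420],None,fx=3,fy=3))"
```

```text
at [ 0.439  -0.1298  0.1703] yaw 8.0 q6 0.98 | turn shares [-0.01  0.01 -0.02] then shift shares [1.19 4.36 0.01]
140 [[ 0.53861268 -0.41058988  0.063     ]]
```

View pics/a7.png

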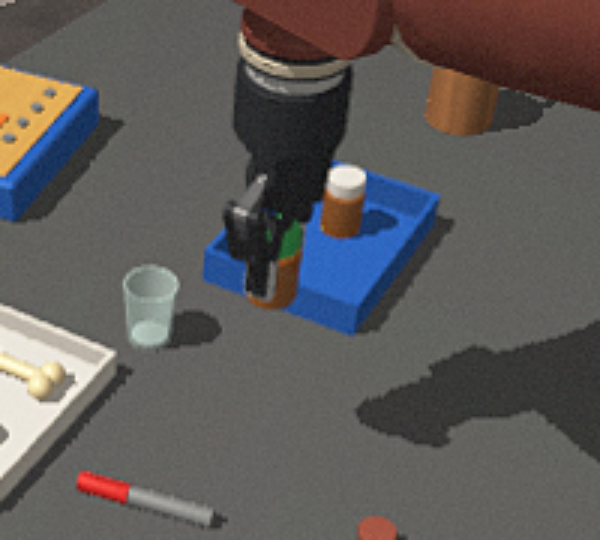

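The white jar stands upright in the bin at (345,200), and the green jar is held. I'll carry it over.

>>> play_rows(series=[[0,[0.1,0.4,0],[0,0,0]],[0,[0.25,0.9,0],[0,0,0]],[0,[0.26,0.95,0],[0,0,0]],[0,[0.26,0.95,0],[0,0,0]],[0,[0.22,0.8,0],[0,0,0]],[0,[0.1,0.4,0],[0,0,0]],[0,[0,0,0],[0,0,0]],[0,[0,0,0],[0,0,0]]])

```text
t: 31.22
tool_pos: [0.529, -0.3395, 0.1705]
tool_rot: [-3.132, -0.219, 0.002]
contact_force: [1.4, -0.6, -1.0]
opening: 0.0372
grip_force: 30.4
```

```bash
python3 -c "
from h import *
go(.529,-.335,.018,8.2)"
```

```text
at [ 0.529  -0.3395  0.1705] yaw 8.0 q6 0.74 | turn shares [-0.01  0.01 -0.02] then shift shares [ 0.01 -0.09  3.05]
```

>>> play_rows(series=[[0,[0,-0.09,0.4],[0,0,0]],[0,[0,0,0.7],[0,0,0]],[0,[0,0,0.8],[0,0,0]],[0,[0,0,0.6],[0,0,0]],[0,[0,0,0.3],[0,0,0]],[0,[0,0,0.1],[0,0,0]],[0,[0,0,0],[0,0,0]],[0,[0,0,0],[0,0,0]]])

```text
t: 32.22
tool_pos: [0.5298, -0.336, 0.0282]
tool_rot: [3.132, 0.22, 0.003]
contact_force: [0.1, 0.0, -1.4]
opening: 0.037
grip_force: 30.4
```

>>> play_rows(series=[[0,[0,0,0.1],[0,0,0]],[0,[0,0,0.05],[0,0,0]],[0,[0,0,0.04],[0,0,0]],[0,[0,0,0.02],[0,0,0]],[0,[0,0,0],[0,0,0]],[0,[0,0,0],[0,0,0]]])

```text
t: 32.98
tool_pos: [0.5289, -0.3353, 0.018]
tool_rot: [-3.133, -0.22, 0.001]
contact_force: [-5.2, 3.7, 10.3]
opening: 0.037
grip_force: 31.3
```

>>> play_rows(series=[[0.48,[0,0,-0.01],[0,0,0]],[0.57,[0,0,0],[0,0,0]],[0.57,[0,0,0],[0,0,0]],[0.57,[0,0,-0.3],[0,0,0]],[0.57,[0,0,-0.7],[0,0,0]],[0.57,[0,0,-0.9],[0,0,0]],[0.57,[0,0,-0.9],[0,0,0]],[0.57,[0,0,-0.2],[0,0,0]]])

```text
t: 33.98
tool_pos: [0.5309, -0.3369, 0.1725]
tool_rot: [3.128, 0.219, 0.01]
contact_force: [0.4, -0.7, 0.1]
opening: 0.0489
grip_force: 0.0
```

```bash
python3 -c "
from h import *
go(.4655,-.019,.15,18.6)"
```

```text
at [ 0.5309 -0.3369  0.1725] yaw 8.0 q6 0.75 | turn shares [ 0.05 -0.04 -1.32] then shift shares [ 0.79 -6.44  0.45]
```

>>> play_rows(series=[[0.5,[0,0,0],[0.05,-0.04,-0.66]],[0.5,[0,0,0],[0,0,-0.66]],[0.5,[0.1,-0.7,0],[0,0,0]],[0.5,[0.12,-0.95,0],[0,0,0]],[0.5,[0.12,-0.95,0],[0,0,0]],[0.5,[0.12,-0.95,0.1],[0,0,0]],[0.5,[0.12,-0.95,0.1],[0,0,0]],[0.5,[0.12,-0.95,0.1],[0,0,0]]])

```text
t: 34.98
tool_pos: [0.4741, -0.0642, 0.1526]
tool_rot: [-3.093, -0.505, 0.01]
contact_force: [0.4, 1.0, 0.7]
opening: 0.0428
grip_force: 0.0
```

>>> play_rows(series=[[0.5,[0.1,-0.8,0.1],[0,0,0]],[0.5,[0,-0.2,0],[0,0,0]],[0.5,[0,0,0],[0,0,0]],[0.5,[0,0,0],[0,0,0]]])

```text
t: 35.48
tool_pos: [0.4643, -0.0177, 0.1491]
tool_rot: [-3.094, -0.504, 0.009]
contact_force: [0.3, -0.3, -0.5]
opening: 0.0429
grip_force: 0.0
```

```bash
python3 -c "
from h import *
go(.4655,-.019,.03,18.6)
s=imaging.get_image('side');t=imaging.get_image('top')
for d,b in((t,(350,130,430,205)),(s,(290,80,370,160))):
  for lo,hi in(((0,0,140),(180,70,255)),((45,80,30),(85,255,255))):
    m=mask(d,lo,hi,b);print(m.sum(),cast(d,pix(m).mean(0),.062))
"
```

```text
at [ 0.4643 -0.0177  0.1491] yaw 18.5 q6 1.05 | turn shares [-0.05  0.03 -0.01] then shift shares [0.02 0.03 2.38]
141 [[ 0.53879635 -0.41097016  0.062     ]]
148 [[ 0.52772314 -0.33330576  0.062     ]]
112 [[ 0.53813049 -0.40824673  0.062     ]]
124 [[ 0.52594221 -0.33060129  0.062     ]]
```

>>> play_rows(series=[[0.5,[0.02,0.03,0.4],[-0.05,0.03,0]],[0.5,[0,0,0.7],[0,0,0]],[0.5,[0,0,0.7],[0,0,0]],[0.5,[0,0,0.4],[0,0,0]],[0.5,[0,0,0.2],[0,0,0]],[0.5,[0,0,0],[0,0,0]],[0.5,[0,0,0],[0,0,0]]])

```text
t: 36.45
tool_pos: [0.4662, -0.018, 0.0301]
tool_rot: [3.1, 0.507, 0.002]
contact_force: [-0.4, 0.0, 0.5]
opening: 0.0427
grip_force: 0.0
```

```bash
python3 -c "
from h import *
go(.4655,-.019,.003,18.6)"
```

```text
at [ 0.4662 -0.018   0.0301] yaw 18.6 q6 1.05 | turn shares [ 0.   -0.01 -0.01] then shift shares [-0.02  0.01  0.54]
```

>>> play_rows(series=[[0.5,[-0.02,0.01,0.3],[0,0,0]],[0.5,[0,0,0.22],[0,0,0]],[0.5,[0,0,0],[0,0,0]],[0,[0,0,0],[0,0,0]],[0,[0,0,0],[0,0,0]],[0,[0,0,0],[0,0,0]],[0,[0,0,0],[0,0,0]],[0,[0,0,0],[0,0,0]]])

```text
t: 37.45
tool_pos: [0.4647, -0.0185, 0.0033]
tool_rot: [-3.1, -0.507, -0.0]
contact_force: [0.4, -0.2, 2.8]
opening: 0.0137
grip_force: 32.9
```

>>> play_rows(series=[[0,[0,0,0],[0,0,0]],[0,[0,0,-0.3],[0,0,0]],[0,[0,0,-0.6],[0,0,0]],[0,[0,0,-0.8],[0,0,0]],[0,[0,0,-0.8],[0,0,0]],[0,[0,0,-0.5],[0,0,0]],[0,[0,0,0],[0,0,0]]])

```text
t: 38.33
tool_pos: [0.466, -0.0188, 0.1559]
tool_rot: [3.099, 0.507, 0.008]
contact_force: [-0.1, 0.4, -1.9]
opening: 0.0139
grip_force: 32.7
```

```bash
python3 -c "
from h import *
go(.5525,.376,.155,93.6)
s=imaging.get_image('side');P=pix(mask(s,(20,120,60),(35,255,255),(30,250,180,375)));print(rect(cast(s,P,.02)))
t=imaging.get_image('top');cv2.imwrite('pics/a8.png',cv2.resize(s['color'][120:300,140:340],None,fx=3,fy=3))"
```

```text
at [ 0.466  -0.0188  0.1559] yaw 18.6 q6 1.05 | turn shares [ 0.04 -0.02 -9.38] then shift shares [7.77 2.22 0.02]
(array([546.5, 377.1]), array([161.9, 194.6]), 3.8)
```

View pics/a8.png

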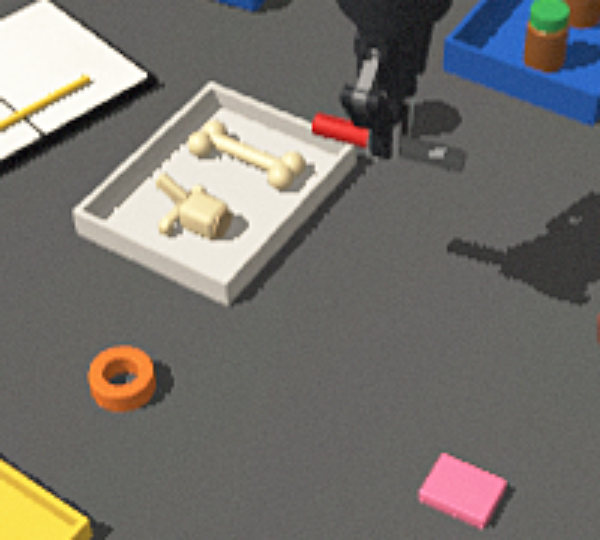

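The marker is held level, with the cap at (340,130), and both bones rest in the tray. Next I'll turn the marker across and carry it to the yellow tray.

>>> play_rows(series=[[0,[0,0,0],[0.04,-0.02,-0.7]],[0,[0,0,0],[0,0,-1]],[0,[0,0,0],[0,0,-1]],[0,[0,0,0],[0,0,-1]],[0,[0,0,0],[0,0,-1]],[0,[0,0,0],[0,0,-1]],[0,[0,0,0],[0,0,-1]],[0,[0,0,0],[0,0,-1]]])

```text
t: 39.42
tool_pos: [0.463, -0.0183, 0.1504]
tool_rot: [-2.391, -2.022, 0.006]
contact_force: [0.2, -0.2, -1.1]
opening: 0.0141
grip_force: 32.7
```

>>> play_rows(series=[[0,[0,0,0],[0,0,-1]],[0,[0,0,0],[0,0,-0.68]],[0,[0,0,0],[0,0,0]],[0,[0.5,0.1,0],[0,0,0]],[0,[0.95,0.3,0],[0,0,0]],[0,[0.95,0.3,0],[0,0,0]],[0,[0.95,0.3,0],[0,0,0]],[0,[0.95,0.3,0],[0,0,0]]])

```text
t: 40.42
tool_pos: [0.5153, 0.2016, 0.1524]
tool_rot: [-2.147, -2.283, 0.003]
contact_force: [0.2, -0.8, -1.1]
opening: 0.0143
grip_force: 32.7
```

>>> play_rows(series=[[0,[0.95,0.3,0],[0,0,0]],[0,[0.95,0.3,0],[0,0,0]],[0,[0.95,0.2,0],[0,0,0]],[0,[0.5,0.1,0],[0,0,0]],[0,[0,0,0],[0,0,0]],[0,[0,0,0],[0,0,0]]])

```text
t: 41.18
tool_pos: [0.5495, 0.3693, 0.1532]
tool_rot: [-2.146, -2.284, 0.003]
contact_force: [-0.8, -0.5, 0.1]
opening: 0.0138
grip_force: 32.7
```

```bash
python3 -c "
from h import *
go(.552,.376,.0085,93.6)"
```

```text
at [0.5495 0.3693 0.1532] yaw 93.6 q6 0.41 | turn shares [-0.05 -0.03 -0.  ] then shift shares [0.13 0.06 2.89]
```

>>> play_rows(series=[[0,[0.13,0.06,0.5],[-0.05,-0.03,0]],[0,[0,0,0.8],[0,0,0]],[0,[0,0,0.8],[0,0,0]],[0,[0,0,0.4],[0,0,0]],[0,[0,0,0.15],[0,0,0]],[0,[0,0,0],[0,0,0]],[0,[0,0,0],[0,0,0]]])

```text
t: 42.05
tool_pos: [0.5541, 0.3777, 0.024]
tool_rot: [2.149, 2.289, 0.008]
contact_force: [-0.7, -0.2, -0.8]
opening: 0.0139
grip_force: 32.7
```

```bash
python3 -c "
from h import *
go(.552,.376,.0085,93.6)"
```

```text
at [0.5541 0.3777 0.024 ] yaw 93.6 q6 0.42 | turn shares [ 0.04 -0.02  0.  ] then shift shares [-0.03 -0.04  0.31]
```

>>> play_rows(series=[[0,[0,0,0.12],[0.04,-0.02,0]],[0,[0,0,0.08],[0,0,0]],[0,[0,0,0.05],[0,0,0]],[0,[0,0,0.03],[0,0,0]],[0,[0,0,0.02],[0,0,0]],[0,[0,0,0],[0,0,0]],[0,[0,0,0],[0,0,0]]])

```text
t: 42.92
tool_pos: [0.5527, 0.3771, 0.0083]
tool_rot: [-2.149, -2.29, 0.007]
contact_force: [-3.4, -2.7, 6.8]
opening: 0.0145
grip_force: 33.6
```

>>> play_rows(series=[[0,[0,0,0.02],[0,0,0]],[0,[0,0,0],[0,0,0]],[0,[0,0,0],[0,0,0]]])

```text
t: 43.3
tool_pos: [0.5528, 0.3771, 0.0083]
tool_rot: [-2.149, -2.29, 0.008]
contact_force: [-6.5, -3.0, 12.5]
opening: 0.0141
grip_force: 34.2
```

Contact at the expected height. Release, then rise.

>>> play_rows(series=[[0.25,[0,0,-0.02],[0,0,0]],[0.45,[0,0,0],[0,0,0]],[0.45,[0,0,0],[0,0,0]],[0.45,[0,0,-0.3],[0,0,0]],[0.45,[0,0,-0.8],[0,0,0]],[0.45,[0,0,-1],[0,0,0]],[0.45,[0,0,-1],[0,0,0]],[0.45,[0,0,-0.5],[0,0,0]]])

```text
t: 44.3
tool_pos: [0.5549, 0.3783, 0.1926]
tool_rot: [2.149, 2.29, 0.005]
contact_force: [1.0, 0.5, -0.3]
opening: 0.0379
grip_force: 0.0
```

>>> play_rows(series=[[0.45,[-0.7,0,0],[0,0,0]],[0.45,[-0.9,0,0],[0,0,0]],[0.45,[-0.9,0,0],[0,0,0]],[0.45,[-0.9,0,0],[0,0,0]],[0.45,[-0.9,0,0],[0,0,0]],[0.45,[-0.4,0,0],[0,0,0]],[0.45,[0,0,0],[0,0,0]],[0.45,[0,0,0],[0,0,0]]])

```text
t: 45.3
tool_pos: [0.5681, 0.144, 0.1875]
tool_rot: [-2.148, -2.29, 0.005]
contact_force: [-0.2, 1.0, -0.0]
opening: 0.0382
grip_force: 0.0
```

```bash
python3 -c "
from h import *
s=imaging.get_image('side')['color'];t=imaging.get_image('top')['color'];cv2.imwrite('pics/f.png',cv2.resize(np.hstack([s[80:384,0:380],t[90:290,60:440][:,:].repeat(1,0) if 0 else cv2.copyMakeBorder(t[90:290,70:450],0,104,0,0,cv2.BORDER_CONSTANT)]),(798,319)))"
```

```text
(no output)
```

View pics/f.png

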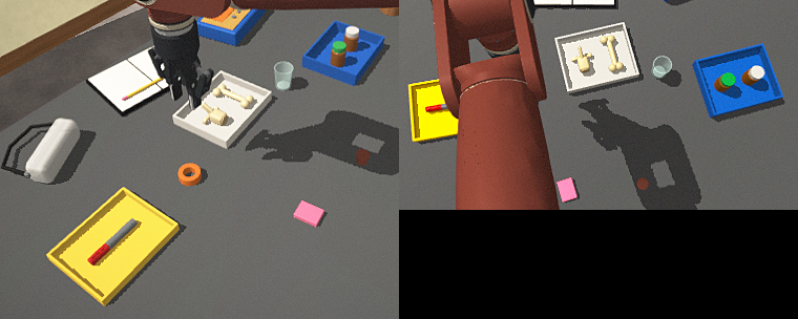

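The marker lies flat in the yellow tray (113,242) and the bones lie side by side in the white tray (225,105). The jars stand in the blue bin (345,45), the beaker is where it was (284,75), and the gripper is clear.

```bash
python3 -c "
from station import ctrl
print(ctrl.finish_job())"
```

```text
the job is handed in; nothing more can be done
None
```

I handed the job in at about 45 s: both bones lie side by side in the white tray, both jars stand upright in the blue bin, the marker lies flat in the yellow tray, and the last picture shows the beaker still in place; no verdict came back.

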